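# Make the chilled dessert stand ready

### The job

Get the chilled dessert stand ready: fold its clear shield right back, then push both blue cold plates fully home in the slots on its left side and stand every loose custard cup upright on its deck. Then bring the shield forward until it lines up with the red pointers, let go and see that it stays there by itself; leave the syrup bottle behind it alone.

Things in the scene. Friction and masses are not known exactly. Their poses are not given: they have to be found in the camera images.
- stand: Fixed chilled dessert stand, 170 mm deep (x), 240 mm long (y), with a rear foot and two 105 mm high uprights at x = +98, y = +-128 mm that carry the shield's hinge. Origin under the deck's centre at table level; z up, +x to its back (away from the robot), +y to its left, where the two slots open. Turned a little, differently each time.
- deck (a point): Centre of the aluminium deck's upper face, 26 mm above the table, axes as the stand's. The free area inside a low rim (6 mm high at most) is 159 x 230 mm.
- slot_near (a point): Middle of the mouth of the slot nearer the robot, at table level (stand's x = -37 mm, y = +120 mm), axes as the stand's. The slot runs from here 90 mm towards the stand's -y to a solid stop, under the deck; it is 64 mm wide and 16 mm high, its floor is the table top, and the rails beside it have round noses.
- slot_far (a point): Middle of the mouth of the slot farther from the robot, at table level (stand's x = +37 mm, y = +120 mm), axes as the stand's. The slot runs from here 90 mm towards the stand's -y to a solid stop, under the deck; it is 64 mm wide and 16 mm high, its floor is the table top, and the rails beside it have round noses.
- hinge (a point): Middle of the shield's hinge axis, 105 mm above the table at the stand's x = +98 mm, axes as the stand's; the axis runs along the stand's y.
- shield_bar (a point): Middle of the orange round bar (12 mm thick, 100 mm clear between two struts, along the stand's y) at the shield's free edge, 160 mm from the hinge axis, with a 31 mm open gap to the shield's edge. z axis: from the hinge to the bar, along the shield. It can be pinched from above, fingers fore and aft of it, and turns between them as the shield swings.
- shield (a joint): Angle of the clear dark-framed shield (234 mm wide) in rad: 0 = upright, grows as it tips forward over the deck (towards the stand's -x), 1.40 = forward stop, -0.15 = back stop (folded right back). Friction hinge of about 0.28 N m: it stays where it is left (1.5 to 3 N at the bar moves it).
- pointer_tip (a point): Point on the hinge's mid plane, 100 mm from the hinge axis in the direction of the two red pointers (a red arm 100 mm long on the outer side of each upright, over a white quarter-circle scale). Its z axis points from the hinge axis along the pointers. The pointers are stiff and are to be left where they are.
- pointer (a joint): Angle of the red pointers in rad, same axis, zero and direction as the shield's joint; a different angle (0.45 to 0.95) each time. The shield is at the pointer when the two values are equal.
- cold_plate_0_grip (a point): Grip of a loose blue cold plate (0.13 kg), 36 mm above the table as it lies. Blade 58 mm wide (x), 150 long (y), 8 thick; white upright cross handle 40 mm wide (x), 14 thick (y), 6 to 56 mm high. The blade reaches 135 mm from the grip to its tip (-y) and 15 mm behind. Tip first into either slot, its axes then as the stand's; fully home the grip is 45 mm outside the slot's mouth.
- cold_plate_1_grip (a point): Grip of a loose blue cold plate (0.13 kg), 36 mm above the table as it lies. Blade 58 mm wide (x), 150 long (y), 8 thick; white upright cross handle 40 mm wide (x), 14 thick (y), 6 to 56 mm high. The blade reaches 135 mm from the grip to its tip (-y) and 15 mm behind. Tip first into either slot, its axes then as the stand's; fully home the grip is 45 mm outside the slot's mouth.
- custard_cup_0_mid (a point): Centre, half-way up (21 mm above its foot), of a filled paper custard cup, 59 mm across at the rim, 43 mm high, 0.075 kg; z up. Can be gripped across its side wall from above. One to three cups are there; an absent one gives None.
- custard_cup_1_mid (a point): Centre, half-way up (21 mm above its foot), of a filled paper custard cup, 59 mm across at the rim, 43 mm high, 0.075 kg; z up. Can be gripped across its side wall from above. One to three cups are there; an absent one gives None.
- custard_cup_2_mid (a point): Centre, half-way up (21 mm above its foot), of a filled paper custard cup, 59 mm across at the rim, 43 mm high, 0.075 kg; z up. Can be gripped across its side wall from above. One to three cups are there; an absent one gives None.
- syrup_bottle_by: Bystander: brown squeeze bottle with red nozzle, 59 mm across, 172 mm high, standing behind the stand to the right; origin under its foot. Leave it alone.
There are look-alikes about, which are no part of the job. Leave any purple look-alike of the part that bears custard_cup_0_mid alone.

How it is judged:
By the outcome, as a careful person would: the job done as asked, in the order asked, and still so for the second after the job is handed in, with the robot touching nothing.
Of custard_cup_0, custard_cup_1, custard_cup_2 only 1 to 3 are there at a start; the rules pass over those that are not, and their reading is None.
At some moment in a run one of custard_cup_0, custard_cup_1, custard_cup_2, cold_plate_0, cold_plate_1 may be knocked a few centimetres aside while the robot is not near it.
Once in a run the grip may slacken for a moment while it holds something.
It also fails if it takes over 210 s, if anything falls off the work surface, if the arm or the gripper's body presses on something with over 40 N, if the wrist force passes 120 N, or if a joint passes its speed limit or range.

### The arm

A 6-joint arm with a two-finger parallel gripper is mounted at the origin on a cart in front of the work surface, level with it; the furniture and walls round the work are solid. World frame = base frame: x ahead of the robot, y to its left, z up, the work surface at z = 0. Lengths are in mm, angles in rad, forces in N, time in s.
With the tool pointing down it reaches from about 275 to 725 mm from the base axis. Payload 5.6 kg.
Tool frame: the origin (TCP) lies midway between the tips of the shut fingers; the grasp point (between the pads) lies 19 mm behind it; z points along the fingers, y is the direction in which the jaws open and shut (so a half turn about z gives the same grasp; the last joint's range is limited). The gripper opens to 85 mm and grips with 20 to 120 N. Pads are 22 mm wide; open, the fingers measure 114 mm over their backs; the gripper's body (76 mm by 85 mm) begins 54 mm behind the grasp point. The pads swing forward as they close: fully open they stand 13 mm farther back than shut.
Start: joints at [-1.001, 0.255, 0.108, 0, -1.424, -0.285], TCP at [154.551, -527.832, 231.283] pointing down, gripper open.
Joint ranges: [-2.95, 2.95], [-1.21, 1.97], [-1.09, 1.5], [-2.87, 1.71], [-2.94, -0.07], [-3.05, 3.05]. Speed limits (rad/s): [2.57, 2.57, 3.14, 3.14, 3.14, 3.14].

### API

Orientations are given as a rotation vector (axis times angle).
In Python, from plant import arm gives the robot as it stands. The module is installed in compiled form; this text tells all that it offers. Calls block until the motion is done:
- arm.reach(position, orientation): joint-space move of the TCP to a pose.
- arm.move_straight(position, attitude=None, velocity=150, threshold=None): straight line of the TCP; attitude=None keeps the orientation; velocity is the mean speed in mm/s. With threshold (N) it stops when the force on the tool has changed by that much, and returns True; else False.
- arm.movej(angles): joint-space move.
- arm.gripper_open() and arm.grab(squeeze=None): open the fingers fully, or close them until they stop; squeeze is the grip in N (None keeps the last).
- arm.sleep(seconds).
- arm.solve_ik(position, orientation): joint angles nearest the present ones, or None.
- arm.read_state(): the state.
- arm.capture(name): name is "side" or "top"; returns (picture, depth): 400x640x3 uint8, red, green, blue; 400x640 float32, mm along the optical axis (not along the pixel's ray), 0 where there is no reading.
- arm.camera_model(name): a dict with "K" (3x3 intrinsics, pixels), "T" (4x4, takes a point from camera to world coordinates). Camera axes: x right, y down, z forward; pixel columns grow to the right and rows downward; lengths in mm; the calibration is good to about 2 mm. A picture is of the moment at which its call begins. camera_model takes no time and is no camera call.
A pose or a line that the arm cannot do raises arm.MotionError and nothing moves.
- arm.close_job(): hands the job in, once; it reports no verdict.
The state is a dict: "clock": time; "qpos": joint angles; "qd": joint speeds; "joint_torque": joint torques, N m; "ee_pos": TCP position; "eef_rot": TCP orientation; "contact_force": force on the tool from outside, world axes, zero at the start; "wrist_torque": the same for the moment, N m; "finger_gap": opening from 0.0 (shut) to 1.0 (fully open).
Only numpy, scipy, OpenCV 4.12 (cv2) and the standard library are available. Lean on these libraries where they do the work, as an engineer would, in place of code of your own. Each camera call takes 0.05 s, during which the arm holds its last target. There are 200 camera calls.

## Working session

There is one attempt and no reset: what is moved stays moved. The work goes in short steps, each a Python script; the robot and the scene stay as the last script left them, time stands still between calls to the robot, and variables do not carry over. Pictures are saved under pics/ and viewed, about 12 in all and at most 16, crops included, and the job is handed in when it is done.

```bash
mkdir -p pics; ls; python3 - <<'E'
from plant import arm
import cv2,numpy as np
for n in("top","side"):
    p,d=arm.capture(n); cv2.imwrite(f"pics/{n}0.png",p[:,:,::-1]); np.savez(f"{n}0.npz",p=p,d=d)
    m=arm.camera_model(n); print(n,np.round(m["K"],1).tolist(),np.round(m["T"],3).tolist(), (d>0).mean())
s=arm.read_state(); print(s)
E
```

```text
pics
top [[483.3, 0.0, 325.6], [0.0, 483.3, 203.3], [0.0, 0.0, 1.0]] [[-0.024, -0.994, 0.107, 438.941], [-1.0, 0.025, 0.008, -60.563], [-0.01, -0.107, -0.994, 1530.923], [0.0, 0.0, 0.0, 1.0]] 0.9960234375
side [[431.0, 0.0, 320.3], [0.0, 431.0, 198.3], [0.0, 0.0, 1.0]] [[-1.0, 0.011, -0.005, 595.499], [0.008, 0.341, -0.94, 1356.511], [-0.009, -0.94, -0.341, 685.673], [0.0, 0.0, 0.0, 1.0]] 0.98727734375
{'clock': 0.1, 'qpos': array([-1.00138032e+00,  2.55693236e-01,  1.07146688e-01, -4.31550864e-04,
       -1.42391252e+00, -2.84581741e-01]), 'qd': array([-6.07947629e-04, -2.21133870e-03,  3.25773178e-03, -5.03534906e-04,
        2.15976782e-03, -7.18899890e-05]), 'joint_torque': array([-3.07803763e-03, -3.87605846e+01,  2.38475293e+01,  5.37797302e+00,
       -3.76960816e-03, -1.70983765e-05]), 'ee_pos': array([ 154.4710915 , -527.40154649,  230.48700223]), 'eef_rot': array([ 4.45764185e-01, -3.10950257e+00, -2.65474909e-03]), 'contact_force': array([ 0.32512275, -0.00605918,  0.57940944]), 'wrist_torque': array([ 0.04313775, -0.03557736,  0.00944736]), 'finger_gap': 0.9989548138634766}
```

View pics/top0.png

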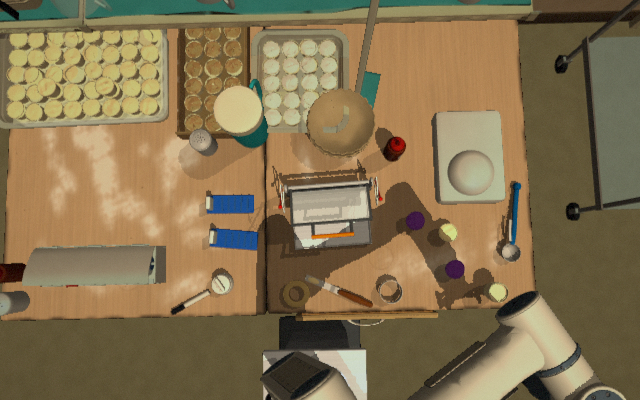

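View pics/side0.png

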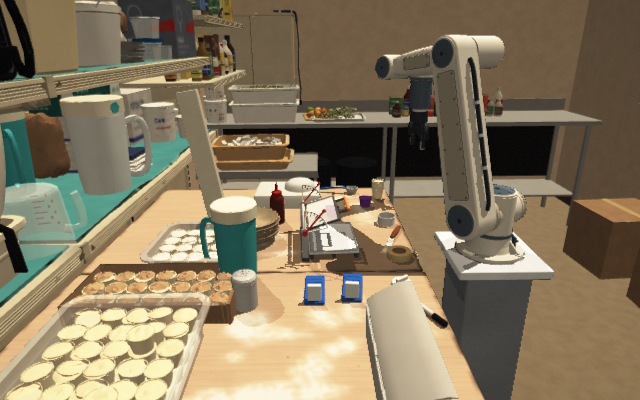

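The top view shows the stand at about (330,205) and the blue plates at (230,204) and (233,239). Pale cups are at (448,232) and (498,292). Purple look-alikes are at (415,220) and (455,269), and a grey ring at (389,290). I'll enlarge that area.

```bash
cat > h.py <<'E'
import numpy as np,cv2
from plant import arm
def cam(n,save=None):
    p,d=arm.capture(n)
    if save: cv2.imwrite(f"pics/{save}.png",p[:,:,::-1])
    return p,d
def toworld(n,uv,depth):
    m=arm.camera_model(n);K,T=m["K"],m["T"];uv=np.atleast_2d(uv).astype(float);depth=np.ravel(depth)
    c=np.c_[(uv[:,0]-K[0,2])/K[0,0],(uv[:,1]-K[1,2])/K[1,1],np.ones(len(uv))]*depth[:,None]
    return c@T[:3,:3].T+T[:3,3]
def plane(n,uv,z):
    o=arm.camera_model(n)["T"][:3,3];r=toworld(n,uv,np.ones(len(np.atleast_2d(uv))))-o
    return o+r*((z-o[2])/r[:,2])[:,None]
def cloud(n,d):
    v,u=np.mgrid[:400,:640];return toworld(n,np.c_[u.ravel(),v.ravel()],d.ravel()).reshape(400,640,3)
def proj(n,P):
    m=arm.camera_model(n);c=(np.atleast_2d(P)-m["T"][:3,3])@m["T"][:3,:3];q=c@m["K"].T;return q[:,:2]/q[:,2:]
E
python3 - <<'E'
from h import *
p=np.load("top0.npz")["p"];d=np.load("top0.npz")["d"]
cv2.imwrite("pics/c0.png",cv2.resize(p[150:310,195:525,::-1],None,fx=2.4,fy=2.4,interpolation=cv2.INTER_CUBIC))
ps=np.load("side0.npz")["p"]
cv2.imwrite("pics/c1.png",cv2.resize(ps[165:310,240:420,::-1],None,fx=4,fy=4,interpolation=cv2.INTER_CUBIC))
C=cloud("top",d)
hsv=cv2.cvtColor(p,cv2.COLOR_RGB2HSV)
def blobs(nm,lo,hi,amin=30):
    m=cv2.inRange(hsv,lo,hi);m[:150]=0;m[:,:195]=0;m[:,530:]=0
    k,l,s,c=cv2.connectedComponentsWithStats(m)
    for i in range(1,k):
        if s[i,4]>amin:
            q=C[l==i]; print(nm,c[i].round(1),s[i,4],np.median(q,0).round(1),"zmax",np.percentile(q[:,2],95).round(1), hsv[l==i].mean(0).round())
            r=cv2.minAreaRect(np.argwhere(l==i)[:,::-1].astype(np.float32));print("   rect",np.round(r[0],1),np.round(r[1],1),round(r[2],1))
blobs("blue",(105,150,60),(120,255,255))
blobs("purple",(125,60,20),(160,255,255))
blobs("yellow",(22,40,110),(45,255,255))
blobs("orange",(5,170,120),(18,255,255),20)
blobs("red",(0,170,80),(4,255,255),5)
E
```

```text
blue [232.9 203.8] 717 [608.4 244.2   8.7] zmax 14.4 [107. 199. 138.]
   rect [230.  203.5] [17. 46.] 90.0
blue [236.1 238.8] 724 [497.1 235.    8.9] zmax 14.8 [107. 199. 138.]
   rect [233.8 238.5] [46.4 17.6] 5.0
purple [414.9 220.6] 264 [ 538.1 -322.4   42.2] zmax 48.1 [148. 156.  65.]
   rect [415.  220.5] [17. 18.] 90.0
purple [454.5 268.9] 272 [ 388.6 -436.5   41.5] zmax 48.0 [148. 157.  64.]
   rect [454. 269.] [18. 18.] 90.0
yellow [474.1 176.6] 2479 [ 660.5 -502.8   75.1] zmax 111.5 [ 30.  52. 180.]
   rect [471.9 174.9] [51.2 65.4] 88.7
yellow [307.2 198.7] 180 [608.1   3.3 119. ] zmax 129.0 [ 22.  45. 166.]
   rect [306.5 199.5] [17. 29.] 90.0
yellow [329.8 198.7] 50 [605.7 -62.7 122.8] zmax 132.3 [ 22.  45. 169.]
   rect [330. 199.] [22.6  7.1] 45.0
yellow [207.7 203.1] 43 [608.  313.2  56.4] zmax 61.2 [ 27.  50. 200.]
   rect [208.  202.5] [11.  4.] 90.0
yellow [449.5 230.5] 177 [ 507.1 -428.8   41.6] zmax 47.6 [ 30. 101. 208.]
   rect [450. 230.] [18.4 11.3] 45.0
yellow [211.6 236.9] 48 [503.1 301.3  57.3] zmax 62.0 [ 27.  50. 193.]
   rect [211.5 236.5] [11.  5.] 90.0

[... 397 characters left out ...]
[ 25.  62. 203.]
   rect [504.7 376.2] [28.9 91.9] 46.4
yellow [319.7 395.9] 121 [208.2 -37.5 703.6] zmax 707.6 [ 25.  61. 204.]
   rect [319.  394.5] [20.  9.] -0.0
orange [333.4 234.9] 152 [495.9 -70.2 158. ] zmax 163.3 [ 15. 237. 199.]
   rect [332.5 235.1] [ 4.  41.4] 84.8
orange [347. 313.] 23 [ 250.9 -109.1  -71.9] zmax -66.4 [ 16. 177. 136.]
   rect [347. 313.] [22.  0.] 180.0
red [397.5 150.2] 6 [ 742.1 -265.2  130.7] zmax 133.2 [  2. 245. 116.]
   rect [397.5 150.5] [5. 1.] 0.0
red [379.8 197.4] 13 [ 594.6 -202.6  186.8] zmax 191.8 [  2. 227. 166.]
   rect [380.  196.5] [7. 2.] 90.0
red [279.8 205.7] 13 [578.9  78.3 187.2] zmax 728.1 [  3. 235. 171.]
   rect [280. 205.] [6. 2.] 90.0
```

View pics/c0.png

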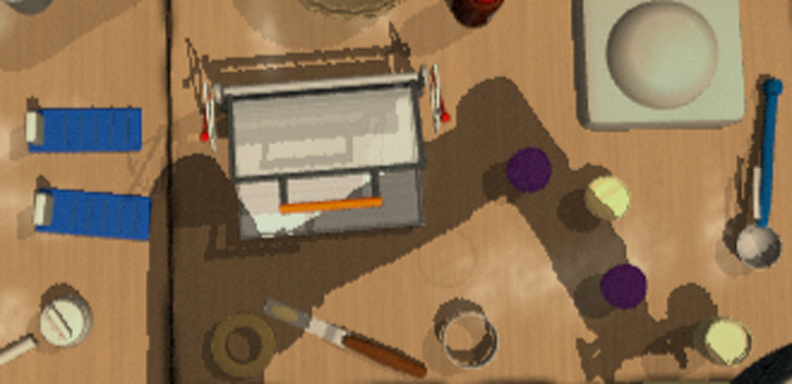

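View pics/c1.png

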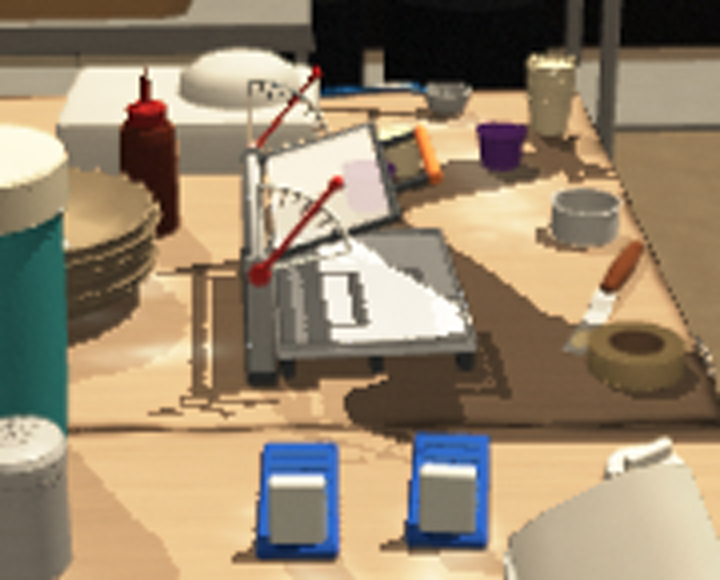

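Reading these two crops:
- **Loose custard cup candidates:** pale (449,230) is about 43 mm high and fits. Pale (497,291) is about 80 mm tall, so it looks like a tall decoy. (415,220) and (455,269) are purple decoys, and the grey ring (389,290) isn't a cup.
- **Stand:** yaw is about +0.056, the shield is about 1.27 rad forward, and the plates already point tip-first towards the slots.

Next I'll get precise numbers and a crop of the pale candidates.

```bash
python3 - <<'E'
from h import *
p=np.load("top0.npz")["p"];d=np.load("top0.npz")["d"];C=cloud("top",d)
ps=np.load("side0.npz")["p"];ds=np.load("side0.npz")["d"];S=cloud("side",ds)
h=cv2.cvtColor(p,cv2.COLOR_RGB2HSV);hs=cv2.cvtColor(ps,cv2.COLOR_RGB2HSV)
m=cv2.inRange(h,(5,170,120),(18,255,255));m[:220]=0;m[250:]=0
q=np.argwhere(m>0)[:,::-1];vx=cv2.fitLine(q.astype(np.float32),2,0,.01,.01).ravel()
print("bar plane153",plane("top",[q.mean(0)],153).round(1)); ends=plane("top",[[vx[2]-20*vx[0],vx[3]-20*vx[1]],[vx[2]+20*vx[0],vx[3]+20*vx[1]]],153);print(ends.round(1))
print("bar top z",np.percentile(C[m>0][:,2],[10,50,90]).round(1))
ms=cv2.inRange(hs,(5,170,120),(18,255,255));ms[:190]=0;ms[215:]=0;ms[:,:330]=0;ms[:,360:]=0
q=S[ms>0];print("bar side",np.median(q,0).round(1),np.ptp(q,axis=0).round(0),len(q))
print("hinge rod",plane("top",[[286.5,187.5],[329.5,184.5],[372,181]],108).round(1))
mr=cv2.inRange(hs,(0,150,60),(6,255,255))|cv2.inRange(hs,(175,150,60),(180,255,255));mr[:180]=0;mr[240:]=0;mr[:,:298]=0;mr[:,340:]=0
k,l,s,c=cv2.connectedComponentsWithStats(mr)
for i in range(1,k):
    if s[i,4]>8:
        v=S[l==i];print("red side",c[i].round(1),s[i],np.median(v,0).round(1)); w=v[np.abs(v[:,1]-np.median(v[:,1]))<25]
        print("  fit angle",np.round(cv2.fitLine(w[:,[0,2]].astype(np.float32),2,0,.01,.01).ravel(),3), w.min(0).round(),w.max(0).round())
print("table z",[C[v,u,2].round(1) for v,u in((280,350),(200,180),(250,420))], "deck",C[240,350].round(1))
cr=lambda i,y,x,f:cv2.resize(i[y[0]:y[1],x[0]:x[1],::-1],(390,390),interpolation=cv2.INTER_CUBIC)
for n,P in(("A",(507,-429,20)),("B",(322,-551,40))): print(n,proj("side",[P]).round(1))
uv=proj("side",[(322,-551,40)])[0].astype(int)
a=cr(p,(215,310),(425,520),1);b=cr(ps,(165,225),(335,395),1)
cv2.imwrite("pics/c2.png",np.hstack([a,b]))
E
```

```text
bar plane153 [[496.3 -70.  153. ]]
[[ 493.4  -13.2  153. ]
 [ 499.2 -126.9  153. ]]
bar top z [153.6 158.  162.3]
bar side [498.  -42.9 155.5] [ 29. 412. 155.] 34
hinge rod [[ 642.4   65.6  108. ]
 [ 648.1  -62.5  108. ]
 [ 655.4 -189.1  108. ]]
red side [317.8 183.6] [315 181   6   7  11] [ 596.1 -201.6  178.1]
  fit angle [  0.632  -0.775 597.285 179.746] [ 589. -205.  167.] [ 608. -195.  189.]
red side [309.1 194.2] [304 189  11  12  16] [ 631.  -199.4  138.7]
  fit angle [ 6.24000e-01 -7.82000e-01  6.30569e+02  1.38522e+02] [ 612. -206.  115.] [ 651. -192.  160.]
red side [311.  225.3] [302 209  23  27  57] [626.6  83.6 121.7]
  fit angle [ 6.19000e-01 -7.86000e-01  6.20846e+02  1.30982e+02] [578.  69.  98.] [650.  89. 188.]
table z [np.float64(-5.9), np.float64(-0.4), np.float64(2.7)] deck [ 484.6 -121.9   26.4]
A [[338.4 202. ]]
B [[376.7 188.5]]
```

View pics/c2.png

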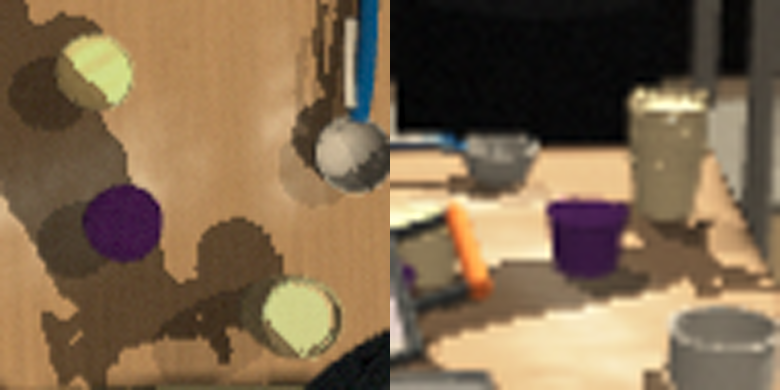

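The right-hand panel shows the (497,291) item is a single tall beaker and (455,269) is purple, so the only real cup is (449,230). I'll look again once the arm is out of the way. Now I'll fold the shield back.

```bash
cat >> h.py <<'E'
from scipy.spatial.transform import Rotation as Ro
YAW=0.053;H=np.array([648.,-62.3,105.])
ex=np.array([np.cos(YAW),np.sin(YAW),0]);ey=np.array([-np.sin(YAW),np.cos(YAW),0]);ez=np.array([0,0,1.])
def rot(z,y):
    z=np.array(z)/np.linalg.norm(z);y=np.array(y)-np.dot(y,z)*z;y/=np.linalg.norm(y)
    return Ro.from_matrix(np.c_[np.cross(y,z),y,z]).as_rotvec()
def best(pos,z,y):
    "of the two equal grasps, the one with the smaller wrist turn"
    c=[]
    for s in(1,-1):
        o=rot(z,s*np.array(y));q=arm.solve_ik(pos,o)
        if q is not None:c.append((abs(q[5]),s,o,q))
    if not c: raise SystemExit(f"no ik {pos}")
    c.sort(key=lambda t:t[0]);return c[0][2]
def st():
    s=arm.read_state();return "t%.1f pos%s F%s gap%.2f"%(s["clock"],s["ee_pos"].round(1),s["contact_force"].round(1),s["finger_gap"])
def bar(th,r=160): return H-ex*r*np.sin(th)+ez*r*np.cos(th)
E
python3 - <<'E'
from h import *
arm.move_straight([154.5,-527.8,380])
b=bar(1.26);print(b)
D=[0,0,-1];o=best(b+[0,0,120],D,ex)
arm.reach(b+[0,0,120],o);print(st(),arm.read_state()["qpos"].round(2))
print(arm.move_straight(b+[0,0,-13],o,80,threshold=6),st())
arm.grab(20);print(st())
E
```

```text
[495.87944901 -70.36994678 153.93070534]
t3.3 pos[495.9 -71.1 274.1] F[-0.8  0.2 -0.2] gap1.00 [ 0.17  0.15  0.08  0.   -1.5  -0.12]
False t5.1 pos[496.2 -70.4 141.4] F[ 0.3 -0.2 -0.4] gap1.00
t5.8 pos[496.5 -70.3 141.1] F[ 1.9  0.1 -0.7] gap0.13
```

```bash
python3 - <<'E'
from h import *
o=arm.read_state()["eef_rot"]
for th in np.linspace(1.26,-0.17,14)[1:]:
    hit=arm.move_straight(bar(th)+[0,0,-13 if th>.4 else -15],o,90,threshold=30)
    print(round(th,2),hit,st())
    if hit:break
E
```

```text
1.15 False t6.1 pos[502.3 -70.  157.6] F[ 1.9 -0.5 -0.5] gap0.13
1.04 False t6.5 pos[509.6 -69.6 172.8] F[-1.4  0.1  1.7] gap0.13
0.93 False t6.8 pos[518.7 -69.2 187.7] F[-6.4  0.9  4.9] gap0.13
0.82 False t7.2 pos[529.4 -68.6 201.7] F[-9.5  2.3  8.1] gap0.12
0.71 False t7.5 pos[541.7 -68.  214.7] F[-12.8   2.6  12.6] gap0.13
0.6 False t7.8 pos[556.3 -67.4 226.5] F[-11.4   1.8  14.9] gap0.13
0.49 False t8.2 pos[572.6 -66.4 236.1] F[-8.7  2.8 14.3] gap0.13
0.38 False t8.5 pos[589.3 -65.6 243.2] F[-8.5  3.6 17.6] gap0.13
0.27 False t8.9 pos[606.9 -64.6 248.6] F[-4.5  2.7 15.5] gap0.12
0.16 False t9.2 pos[624.5 -63.5 251.8] F[-1.4  3.7 12.6] gap0.13
0.05 False t9.6 pos[642.2 -62.5 252.9] F[0.6 2.5 9.2] gap0.13
-0.06 False t9.9 pos[659.8 -61.6 252.1] F[1.4 0.7 7.2] gap0.13
-0.17 True t10.2 pos[672.9 -60.9 250.4] F[-3.   1.3  6.1] gap0.13
```

```bash
python3 - <<'E'
from h import *
o=arm.read_state()["eef_rot"]
print(arm.move_straight(bar(-0.175)+[0,0,-13],o,30,threshold=12),st())
arm.sleep(.2);print(st())
arm.gripper_open();p=arm.read_state()["ee_pos"];arm.move_straight(p+[0,0,90],o)
arm.reach([330,230,400],best([330,230,400],[0,0,-1],[1,0,0]));print(st())
p,d=cam("top","top1");np.savez("top1.npz",p=p,d=d)
ps,ds=cam("side","side1");np.savez("side1.npz",p=ps,d=ds)
cv2.imwrite("pics/c3.png",np.vstack([cv2.resize(p[140:320,190:530,::-1],(760,400),interpolation=cv2.INTER_CUBIC)]))
C=cloud("top",d);h=cv2.cvtColor(p,cv2.COLOR_RGB2HSV)
m=cv2.inRange(h,(5,170,120),(18,255,255));m[:140]=0;m[250:]=0;m[:,:280]=0;m[:,380:]=0
q=np.argwhere(m>0)[:,::-1];print("bar",q.mean(0),np.median(C[m>0],0))
# plates
for box in((185,195,225,222),(185,222,270,260)):
    for nm,lo,hi,z in(("blue",(105,150,60),(120,255,255),8),("white",(15,0,150),(35,90,255),56)):
        m=cv2.inRange(h,lo,hi);mm=np.zeros_like(m);x0,y0=(198,192) if box[1]<210 else (200,224);mm[y0:y0+30,x0:x0+65]=m[y0:y0+30,x0:x0+65]
        if nm=="white": mm[:,225:]=0
        k,l,s,c=cv2.connectedComponentsWithStats(mm);i=1+np.argmax(s[1:,4]);q=np.argwhere(l==i)[:,::-1].astype(np.float32)
        W=plane("top",q,z)[:,:2].astype(np.float32);r=cv2.minAreaRect(W);f=cv2.fitLine(W,2,0,.01,.01).ravel()
        print(nm,"ctr",W.mean(0).round(1),"rect",np.round(r[0],1),np.round(r[1],1),round(r[2],1),"dir",f[:2].round(3),"n",len(q))
E
```

```text
False t10.4 pos[673.1 -60.9 250.4] F[-12.3   1.7   7.8] gap0.13
t10.6 pos[673.1 -60.9 250.4] F[-12.4   1.4   6.2] gap0.13
t13.7 pos[330.4 230.  399.7] F[ 1.  -0.3 -0.3] gap1.00
bar [327.50684932 167.75799087] [671.36817181 -56.9356952  267.89607107]
blue ctr [608.9 244.8] rect [609.9 251. ] [139.8  54.3] 88.6 dir [ 0.013 -1.   ] n 711
white ctr [621.3 310.7] rect [620.1 311.1] [12.5  3.1] 0.1 dir [0.988 0.154] n 8
blue ctr [497.5 234.8] rect [498.  242.6] [144.7  55.3] 83.9 dir [0.114 0.993] n 716
white ctr [510. 302.] rect [507.7 301.7] [27.6  9.2] 0.1 dir [ 0.999 -0.036] n 32
```

View pics/c3.png

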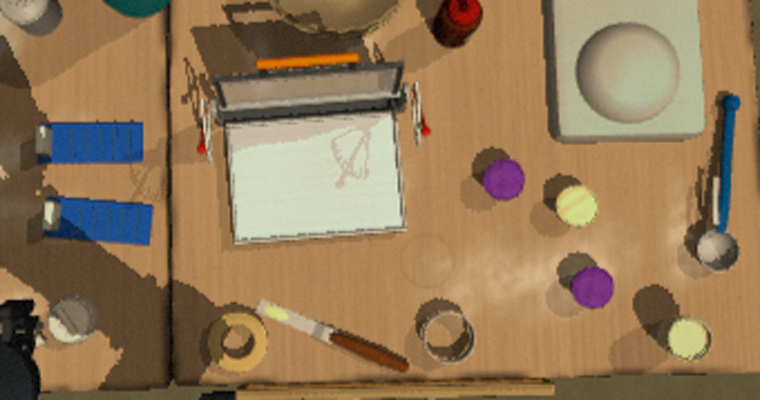

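The shield is folded to its back stop. Deck corners in the crop are about (235,243) and (406,229). The only loose 43 mm pale cup is at crop (577,206). I'll measure the deck and check reach for a leaned-out plate grasp that keeps the gripper body clear of the pointers.

```bash
python3 - <<'E'
from h import *
z=np.load("top1.npz");p,d=z["p"],z["d"];h=cv2.cvtColor(p,cv2.COLOR_RGB2HSV)
m=cv2.inRange(h,(0,0,150),(180,60,255));mm=np.zeros_like(m);mm[185:255,285:380]=m[185:255,285:380]
mm=cv2.morphologyEx(mm,cv2.MORPH_CLOSE,np.ones((9,9)))
k,l,s,c=cv2.connectedComponentsWithStats(mm);i=1+np.argmax(s[1:,4]);q=np.argwhere(l==i)[:,::-1].astype(np.float32)
W=plane("top",q,27)[:,:2].astype(np.float32);r=cv2.minAreaRect(W);print("deck",r);print(cv2.boxPoints(r).round(1))
O=H-98*ex-105*ez;print("O",O)
for nm,g in(("A",[609,315,36]),("B",[504.7,304.8,36]),("Ahome",O+37*ex+165*ey+36*ez),("Bhome",O-37*ex+165*ey+36*ez)):
    for a in(0,20,35,45):
        t=np.radians(a);zz=-np.cos(t)*ez-np.sin(t)*ey;P=np.array(g)+19*zz
        R=[]
        for s_ in(1,-1):
            for off in(0,60):
                qq=arm.solve_ik(P-off*zz,rot(zz,s_*ex));R.append(None if qq is None else qq.round(1).tolist())
        print(nm,np.round(g),a,R)
E
```

```text
deck ((562.9432983398438, -69.22776794433594), (199.07113647460938, 289.3260803222656), 1.4385490417480469)
[[ 459.8   72.9]
 [ 467.1 -216.3]
 [ 666.1 -211.3]
 [ 658.8   77.9]]
O [550.13760878 -67.49156868   0.        ]
A [609 315  36] 0 [[0.7, 0.6, 0.2, 0.0, -1.1, 2.5], [0.7, 0.6, 0.2, 0.0, -1.2, 2.5], [0.7, 0.6, 0.2, 0.0, -1.1, -0.7], [0.7, 0.6, 0.2, 0.0, -1.2, -0.7]]
A [609 315  36] 20 [[0.8, 0.8, 0.2, 0.3, -1.3, 2.3], [0.8, 0.7, 0.4, 0.2, -1.4, 2.3], [0.8, 0.8, 0.2, 0.3, -1.3, -0.9], [0.8, 0.7, 0.4, 0.2, -1.4, -0.9]]
A [609 315  36] 35 [[0.9, 0.9, 0.3, 0.4, -1.5, 2.2], [0.9, 0.9, 0.5, 0.4, -1.6, 2.2], [0.9, 0.9, 0.3, 0.4, -1.5, -1.0], [0.9, 0.9, 0.5, 0.4, -1.6, -0.9]]
A [609 315  36] 45 [[0.9, 1.0, 0.4, 0.5, -1.6, 2.1], [1.0, 1.0, 0.6, 0.5, -1.8, 2.2], [0.9, 1.0, 0.4, 0.5, -1.6, -1.0], [1.0, 1.0, 0.6, 0.5, -1.8, -1.0]]
B [505. 305.  36.] 0 [[0.8, 0.5, -0.1, 0.0, -1.0, 2.4], [0.8, 0.4, -0.1, 0.0, -1.1, 2.4], [0.8, 0.5, -0.1, 0.0, -1.0, -0.8], [0.8, 0.4, -0.1, 0.0, -1.1, -0.8]]
B [505. 305.  36.] 20 [[0.9, 0.6, -0.1, 0.2, -1.2, 2.1], [1.0, 0.6, 0.1, 0.2, -1.3, 2.2], [0.9, 0.6, -0.1
[... 985 characters left out ...]
-1.1], [0.8, 0.7, -0.1, 0.6, -1.4, -1.0]]
Bhome [504.  95.  36.] 0 [[0.5, 0.4, -0.3, 0.0, -0.9, 2.7], [0.5, 0.3, -0.3, 0.0, -1.0, 2.7], [0.5, 0.4, -0.3, 0.0, -0.9, -0.4], [0.5, 0.3, -0.3, 0.0, -1.0, -0.4]]
Bhome [504.  95.  36.] 20 [[0.7, 0.4, -0.4, 0.3, -1.0, 2.3], [0.7, 0.4, -0.3, 0.3, -1.1, 2.3], [0.7, 0.4, -0.4, 0.3, -1.0, -0.9], [0.7, 0.4, -0.3, 0.3, -1.1, -0.8]]
Bhome [504.  95.  36.] 35 [[0.8, 0.5, -0.4, 0.5, -1.1, 2.1], [0.8, 0.5, -0.3, 0.4, -1.3, 2.1], [0.8, 0.5, -0.4, 0.5, -1.1, -1.1], [0.8, 0.5, -0.3, 0.4, -1.3, -1.0]]
Bhome [504.  95.  36.] 45 [[0.8, 0.6, -0.4, 0.6, -1.2, 2.0], [0.9, 0.6, -0.3, 0.5, -1.4, 2.0], [0.8, 0.6, -0.4, 0.6, -1.2, -1.2], [0.9, 0.6, -0.3, 0.5, -1.4, -1.1]]
```

```bash
cat >> h.py <<'E'
TILT=np.radians(35)
def tz(yaw=YAW,t=TILT):  # tool axis leaning out to the stand's +y
    return -np.cos(t)*ez-np.sin(t)*np.array([-np.sin(yaw),np.cos(yaw),0])
def pick_plate(g,yaw):
    zz=tz(yaw);x=np.array([np.cos(yaw),np.sin(yaw),0]);P=np.array(g,float)+19*zz
    o=best(P-90*zz,zz,x)
    arm.reach(P-90*zz+[0,0,120],o);arm.move_straight(P-90*zz,o)
    print("down",arm.move_straight(P,o,90,threshold=8),st());arm.grab(60);print(st())
    return P,o
E
python3 - <<'E'
from h import *
O=H-98*ex-105*ez
print("front corners seen",plane("top",[[295.1,249.4],[371.7,243.1]],28).round(1),"exp",(O-85*ex+120*ey).round(1),(O-85*ex-120*ey).round(1))
P,o=pick_plate([609,315.5,36],0.0)
E
```

```text
front corners seen [[ 459.6   48.9   28. ]
 [ 473.3 -188.7   28. ]] exp [458.9  47.8   0. ] [ 471.6 -191.8    0. ]
down False t17.3 pos[609.3 305.2  21. ] F[-0.4  0.   0.4] gap1.00
t17.8 pos[609.2 305.   20.8] F[0.5 2.1 1.8] gap0.46
```

```bash
sed -i 's/^YAW=.*/YAW=0.055;H=np.array([648.8,-61.1,105.])/' h.py; cat >> h.py <<'E'
O=np.array([551.,-66.5,0])
def insert(xs,stop):
    zz=tz();o=best(arm.read_state()["ee_pos"],zz,ex)
    T=lambda y,z:O+xs*ex+y*ey+z*ez+19*zz
    p=arm.read_state()["ee_pos"];arm.move_straight(p+[0,0,3],None,40)
    arm.move_straight(T(272,39),o,80);print("lined",st())
    for y in list(range(262,int(stop),-12))+[stop]:
        hit=arm.move_straight(T(y,39),o,70,threshold=15)
        if hit: break
    print("in",y,hit,st())
E
python3 - <<'E'
from h import *
insert(37,205)
cam("side","side2");p,_=cam("top","top2")
s,_=cam("side");cv2.imwrite("pics/c4.png",np.hstack([cv2.resize(p[150:270,190:350,::-1],(400,300)),cv2.resize(s[210:310,270:400,::-1],(390,300))]))
E
```

```text
lined t19.6 pos[573.8 196.6  23.4] F[ 0.4  0.5 -1.8] gap0.46
in 205 False t21.5 pos[577.1 128.8  23.4] F[-0.5  0.4 -1.6] gap0.46
```

View pics/c4.png

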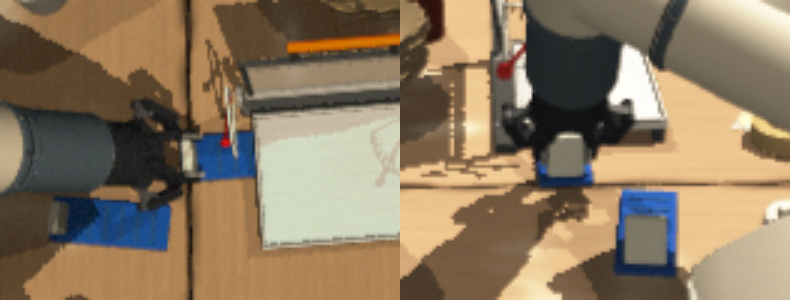

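The blade of plate A is entering the far slot in line, and plate B is untouched. I'll push it home in the grip.

```bash
python3 - <<'E'
from h import *
zz=tz();o=arm.read_state()["eef_rot"]
T=lambda y,z:O+37*ex+y*ey+z*ez+19*zz
for y in (193,181,174):
    print(y,arm.move_straight(T(y,38),o,60,threshold=15),st())
h=arm.move_straight(T(154,37),o,40,threshold=15);print("stop",h,st())
p=arm.read_state()["ee_pos"];print("grip stand y",(p-19*zz-O)@ey)
arm.gripper_open();arm.move_straight(p-80*zz,o,120);print(st())
E
```

```text
193 False t22.0 pos[577.8 116.7  22.4] F[-0.1  0.2 -1.5] gap0.46
181 False t22.3 pos[578.5 104.8  22.5] F[ 0.2  0.3 -1. ] gap0.45
174 False t22.6 pos[578.9  98.   22.4] F[-2.1  0.7 -1. ] gap0.46
stop True t22.9 pos[580.   92.4  21.6] F[ 0.7  2.1 -0.9] gap0.46
grip stand y 168.00958408675805
t24.3 pos[577.  137.8  86.5] F[ 0.4 -0.8  0.1] gap1.00
```

```bash
cat >> h.py <<'E'
def push(xs,F=20):
    zz=tz();o=best(arm.read_state()["ee_pos"],zz,ex);Q=lambda y,z:O+xs*ex+y*ey+z*ez
    arm.grab(20);arm.move_straight(Q(235,90),o,150);arm.move_straight(Q(235,22),o,120)
    print("touch",arm.move_straight(Q(150,22),o,40,threshold=F),st(),"tcp y",((arm.read_state()["ee_pos"]-O)@ey).round(1))
    arm.sleep(.2);print(st())
    arm.move_straight(Q(235,22),o,120);arm.move_straight(Q(235,90),o,150);arm.gripper_open()
E
python3 - <<'E'
from h import *
push(37)
p,_=cam("top");h=cv2.cvtColor(p,cv2.COLOR_RGB2HSV)
mm=np.zeros((400,640),np.uint8);mm[224:258,195:270]=cv2.inRange(h,(105,150,60),(120,255,255))[224:258,195:270]
q=np.argwhere(mm>0)[:,::-1].astype(np.float32);W=plane("top",q,8)[:,:2].astype(np.float32);print("B",cv2.minAreaRect(W))
E
```

```text
touch True t27.4 pos[579.5 118.4  22. ] F[0.5 3.9 1.6] gap0.00 tcp y 183.0
t27.6 pos[579.5 118.4  21.9] F[2.  4.5 2.5] gap-0.00
B ((498.07086181640625, 238.41708374023438), (136.35491943359375, 54.895416259765625), 83.69342803955078)
```

```bash
python3 - <<'E'
from h import *
zz=tz();o=arm.read_state()["eef_rot"];Q=lambda y,z:O+37*ex+y*ey+z*ez
arm.grab(20);arm.move_straight(Q(235,22),o,120);arm.move_straight(Q(192,22),o,80)
for k in range(3):
    h=arm.move_straight(Q(165,22),o,12,threshold=18);s=arm.read_state();print(h,st(),((s["ee_pos"]-O)@ey).round(1))
arm.move_straight(Q(235,22),o,120);arm.move_straight(Q(235,90),o,150);arm.gripper_open()
E
```

```text
True t33.0 pos[579.9 118.8  22. ] F[-0.6  3.6  2. ] gap-0.00 183.4
True t33.6 pos[580.4 118.9  21.9] F[-1.3  2.7  2.3] gap0.00 183.5
True t34.3 pos[581.2 119.1  21.8] F[-0.6  3.3  1.7] gap-0.00 183.7
```

A's stop position repeats at the same place under 18 N, so it is home. Next is plate B.

```bash
python3 - <<'E'
from h import *
pick_plate([504.5,304.8,36],-0.11)
insert(-37,205)
E
```

```text
down False t39.2 pos[503.6 294.6  20.9] F[-0.2 -0.7  0.1] gap1.00
t39.7 pos[503.5 294.4  20.7] F[-0.   1.9  1.9] gap0.46
lined t41.4 pos[499.9 192.6  23.4] F[-0.2 -0.1 -1.9] gap0.46
in 205 False t43.3 pos[503.3 124.8  23.5] F[ 0.4  1.1 -1.9] gap0.46
```

```bash
python3 - <<'E'
from h import *
zz=tz();o=arm.read_state()["eef_rot"];p=arm.read_state()["ee_pos"]
arm.move_straight(p-[0,0,2],o,30);arm.gripper_open();arm.move_straight(p-80*zz,o,150)
push(-37,20);push(-37,20)
arm.reach([300,-200,420],best([300,-200,420],[0,0,-1],[1,0,0]));print(st())
p,d=cam("top");s,ds=cam("side");np.savez("t3.npz",p=p,d=d,s=s,ds=ds)
cv2.imwrite("pics/c5.png",np.hstack([cv2.resize(p[150:310,200:480,::-1],(480,274),interpolation=cv2.INTER_CUBIC),cv2.resize(s[200:290,270:370,::-1],(304,274),interpolation=cv2.INTER_CUBIC)]))
h=cv2.cvtColor(p,cv2.COLOR_RGB2HSV);C=cloud("top",d)
m=cv2.inRange(h,(22,60,110),(45,255,255));m[:200]=0;m[:,380:][:0]=0
k,l,t,c=cv2.connectedComponentsWithStats(m)
for i in range(1,k):
    if 80<t[i,4]<400:
        q=np.argwhere(l==i)[:,::-1].astype(np.float32);(u,v),r=cv2.minEnclosingCircle(q);print("yel",c[i].round(1),t[i,4],(u,v,r),np.median(C[l==i],0).round(1),plane("top",[[u,v]],42).round(1))
# white handles on top z56 + blue remains
m=cv2.inRange(h,(105,150,60),(120,255,255));k,l,t,c=cv2.connectedComponentsWithStats(m)
for i in range(1,k):
    if t[i,4]>25 and c[i][0]<330 and c[i][1]>180: W=plane("top",np.argwhere(l==i)[:,::-1],8);S=(W-O)@np.c_[ex,ey];print("blue stand xy min/max",S.min(0).round(),S.max(0).round(),t[i,4])
E
```

```text
touch True t47.8 pos[505.8 114.3  21.9] F[0.6 3.4 1.5] gap-0.00 tcp y 183.0
t48.0 pos[505.7 114.3  21.8] F[0.1 4.  2.6] gap-0.00
touch True t53.0 pos[505.3 114.4  21.9] F[0.5 4.1 1.8] gap-0.00 tcp y 183.2
t53.2 pos[505.2 114.4  21.8] F[0.6 4.6 2.8] gap0.00
t57.1 pos[ 300.4 -199.6  419. ] F[ 0.2  0.3 -0.2] gap1.00
yel [447.7 232.2] 267 (447.5633850097656, 232.17605590820312, 9.527475357055664) [ 501.1 -421.7   41.9] [[ 500.8 -421.4   42. ]]
yel [ 71. 276.] 332 (77.0, 275.5, 54.113407135009766) [398.  694.4 150.1] [[395.8 718.1  42. ]]
yel [497.  291.7] 256 (497.77777099609375, 291.72222900390625, 9.94515609741211) [ 319.8 -549.5   78.8] [[ 317.1 -563.8   42. ]]
yel [425.1 336.4] 174 (433.88311767578125, 351.9668273925781, 32.6742057800293) [ 330.1 -182.9  841.3] [[ 143.9 -362.4   42. ]]
yel [382.2 340.1] 85 (381.5, 339.5, 12.747649192810059) [ 317.3 -130.7  825.9] [[ 183.8 -207.1   42. ]]
yel [378.8 357.3] 146 (379.0, 356.0, 12.16562557220459) [ 293.  -125.9  822.1] [[ 135.8 -197.9   42. ]]
yel [307.2 379.4] 213 (308.6082763671875, 379.6337585449219, 19.699615478515625) [259.2 -21.5 803.4] [[71.8 14.2 42. ]]
blue stand xy min/max [ 12. 125.] [ 67. 175.] 152
blue stand xy min/max [-72. 125.] [-13. 190.] 254
```

View pics/c5.png

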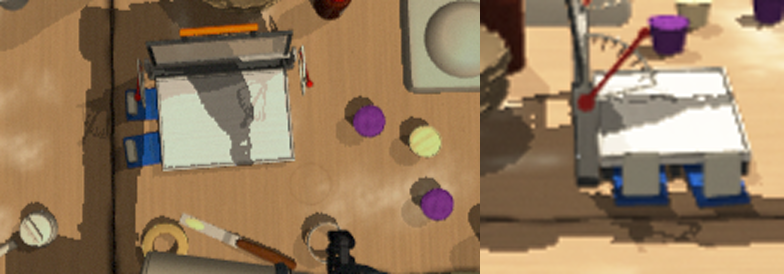

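Both plates sit in their slots, with handles side by side at crop (127,103) and (123,150). The shield is back and the cup is at (425,141). I'll compare the handle positions from the stored depth data before moving on.

```bash
python3 - <<'E'
from h import *
z=np.load("t3.npz");p,d=z["p"],z["d"]
B=np.c_[ex,ey,ez]
for n,dd in(("top",d),("side",z["ds"])):
    S=((cloud(n,dd)-O)@B)
    for xs in(-37,37):
        m=(abs(S[...,0]-xs)<17)&(S[...,1]>135)&(S[...,1]<215)&(S[...,2]>(45 if n=="top" else 20))&(S[...,2]<64)
        q=S[m];print(n,xs,len(q),np.percentile(q,[10,50,90],axis=0).round(1).tolist())
s=z["s"];hs=cv2.cvtColor(s,cv2.COLOR_RGB2HSV);m=cv2.inRange(hs,(105,120,30),(120,255,255));k,l,t,c=cv2.connectedComponentsWithStats(m)
for i in range(1,k):
    if t[i,4]>30 and 250<c[i][0]<400 and c[i][1]>240:
        q=np.argwhere(l==i)[:,::-1];q=q[q[:,1]>=q[:,1].max()-1];print("side rear edge",((plane("side",q,4)-O)@B).mean(0).round(1),len(q))
E
```

```text
top -37 43 [[-51.4, 170.4, 51.5], [-40.0, 175.7, 55.3], [-30.4, 181.0, 59.3]]
top 37 50 [[23.8, 162.8, 50.5], [36.2, 168.7, 55.7], [49.0, 174.2, 59.7]]
side -37 101 [[-52.0, 177.5, 24.0], [-39.1, 182.5, 39.0], [-26.8, 186.3, 53.7]]
side 37 103 [[27.7, 170.5, 24.5], [37.9, 174.8, 41.2], [50.8, 179.0, 53.3]]
side rear edge [ 41.7 180.5   4. ] 34
side rear edge [-39.2 191.8   4. ] 21
```

B looks about 7 mm less deep than A in both views. I'll push B harder and log the TCP.

```bash
python3 - <<'E'
from h import *
zz=tz();Q=lambda y,z,x=-37:O+x*ex+y*ey+z*ez
o=best(Q(235,120),zz,ex)
arm.grab(20);arm.reach(Q(235,150),o);arm.move_straight(Q(235,24),o,150);arm.move_straight(Q(192,24),o,120)
B=np.c_[ex,ey,ez];z0=arm.read_state()["contact_force"]
for y in range(190,168,-2):
    h=arm.move_straight(Q(y,24),o,30,threshold=45);s=arm.read_state()
    f=s["contact_force"]-z0;print(y,h,((s["ee_pos"]-O)@B).round(1),(f@B).round(1),s["clock"].round(1))
    if h or abs(f@ey)>35:break
arm.move_straight(Q(235,24),o,150);arm.move_straight(Q(235,150),o,200)
arm.reach([300,-200,420],best([300,-200,420],[0,0,-1],[1,0,0]))
p,d=cam("top");s,ds=cam("side")
for n,dd in(("top",d),("side",ds)):
    S=((cloud(n,dd)-O)@B)
    for xs in(-37,37):
        m=(abs(S[...,0]-xs)<17)&(S[...,1]>135)&(S[...,1]<215)&(S[...,2]>(45 if n=="top" else 20))&(S[...,2]<64)
        q=S[m];print(n,xs,len(q),np.median(q,axis=0).round(1).tolist())
E
```

```text
Traceback (most recent call last):
AttributeError: 'float' object has no attribute 'round'
```

```bash
python3 - <<'E'
from h import *
zz=tz();Q=lambda y,z,x=-37:O+x*ex+y*ey+z*ez
o=arm.read_state()["eef_rot"]
B=np.c_[ex,ey,ez];z0=arm.read_state()["contact_force"];print(z0.round(1))
for y in range(190,166,-2):
    h=arm.move_straight(Q(y,24),o,30,threshold=45);s=arm.read_state()
    f=s["contact_force"]-z0;print(y,h,((s["ee_pos"]-O)@B).round(1),(f@B).round(1))
    if h or abs(f@ey)>35:break
arm.move_straight(Q(235,24),o,150);arm.move_straight(Q(235,150),o,200)
arm.reach([300,-200,420],best([300,-200,420],[0,0,-1],[1,0,0]));print(st())
p,d=cam("top");s,ds=cam("side")
for n,dd in(("top",d),("side",ds)):
    S=((cloud(n,dd)-O)@B)
    for xs in(-37,37):
        m=(abs(S[...,0]-xs)<17)&(S[...,1]>135)&(S[...,1]<215)&(S[...,2]>(45 if n=="top" else 20))&(S[...,2]<64)
        q=S[m];print(n,xs,len(q),np.median(q,axis=0).round(1).tolist())
E
```

```text
[-0.   0.4 -0.1]
190 False [-37.  190.2  23.9] [0.2 0.1 0.5]
188 False [-36.8 188.2  24. ] [ 0.5  0.8 -0.2]
186 False [-36.8 186.1  24.1] [1.  2.3 0.2]
184 False [-36.4 184.8  24.1] [ 1.4  3.6 -0.4]
182 False [-35.2 184.3  24.3] [1.9 8.2 1. ]
180 False [-34.  183.9  24.6] [ 2.9 12.7  1.5]
178 False [-32.7 183.5  24.9] [ 3.2 15.7  3.6]
176 False [-31.5 183.1  25.2] [ 4.1 19.2  2.6]
174 False [-30.2 182.7  25.4] [ 5.  22.9  4.7]
172 False [-28.9 182.3  25.7] [ 4.9 27.2  4.4]
170 False [-27.7 182.   26. ] [ 6.  31.3  5.3]
168 False [-26.8 181.7  26.1] [ 5.  35.7  6.9]
t67.8 pos[ 300.5 -199.6  419. ] F[ 0.2 -0.6 -0.5] gap0.00
top -37 52 [-37.8, 168.2, 55.5]
top 37 50 [36.1, 168.5, 55.0]
side -37 119 [-36.9, 175.5, 39.7]
side 37 100 [38.1, 174.7, 40.1]
```

Both handles now read the same depth (168.2/168.5 and 175.5/174.7) after a 35 N push, so both plates are home. Now the cup.

```bash
python3 - <<'E'
from h import *
j=np.array([1,-1,0])/2**.5;c=np.array([501,-421.5,0]);D=[0,0,-1]
arm.gripper_open()
p,d=cam("top");h=cv2.cvtColor(p,cv2.COLOR_RGB2HSV);m=cv2.inRange(h,(22,60,110),(45,255,255));m[:,:420]=0;m[:205]=0;m[260:]=0;m[:,475:]=0
q=np.argwhere(m>0)[:,::-1].astype(np.float32);(u,v),r=cv2.minEnclosingCircle(q);w=plane("top",[[u,v]],41)[0];print("cup",w,len(q));assert np.hypot(*(w-c)[:2])<15
c[:2]=w[:2]
o=best(c+[0,0,150],D,j);arm.reach(c+[0,0,180],o)
print(arm.move_straight(c+[0,0,7],o,100,threshold=8),st());arm.grab(28);print(st())
arm.move_straight(c+[0,0,62],o,80);print(st())
arm.move_straight([450,-310,62],o,120);print(st())
t=O-15*ex
arm.move_straight(t+[0,0,70],o,120);print(st())
E
```

```text
cup [ 500.37682493 -421.14405628   41.        ] 263
False t72.1 pos[ 500.7 -421.4    7.7] F[-0.6 -0.7 -0.6] gap1.00
t72.5 pos[ 500.5 -421.2    7.7] F[-0.8  1.5  4.7] gap0.64
t73.3 pos[ 500.  -420.8   61.4] F[-0.1  0.6 -0.5] gap0.64
t74.5 pos[ 450.3 -310.5   62. ] F[ 1.  -0.1 -0.4] gap0.64
t76.8 pos[535.9 -67.7  70. ] F[ 0.2 -0.3 -0.7] gap0.65
```

```bash
python3 - <<'E'
from h import *
t=O-15*ex;o=arm.read_state()["eef_rot"]
arm.move_straight(t+[0,0,39],o,60)
print(arm.move_straight(t+[0,0,30],o,15,threshold=3),st())
arm.gripper_open();arm.move_straight(t+[0,0,180],o,100)
arm.reach([300,-200,420],best([300,-200,420],[0,0,-1],[1,0,0]));print(st())
p,d=cam("top");s,ds=cam("side");np.savez("t4.npz",p=p,d=d,s=s,ds=ds)
cv2.imwrite("pics/c6.png",np.hstack([cv2.resize(p[150:310,200:480,::-1],(480,274),interpolation=cv2.INTER_CUBIC),cv2.resize(s[200:290,270:370,::-1],(304,274),interpolation=cv2.INTER_CUBIC)]))
B=np.c_[ex,ey,ez]
for n,dd in(("top",d),("side",ds)):
    S=((cloud(n,dd)-O)@B)
    for xs in(-37,37):
        m=(abs(S[...,0]-xs)<17)&(S[...,1]>135)&(S[...,1]<215)&(S[...,2]>(45 if n=="top" else 20))&(S[...,2]<64)
        print(n,xs,np.median(S[m],axis=0).round(1).tolist())
    m=(abs(S[...,0])<60)&(abs(S[...,1])<80)&(S[...,2]>55)&(S[...,2]<85);print("cup",m.sum(),np.median(S[m],axis=0).round(1))
# pointer from side view: red arm pixels, near arm, in plane y=+140
hs=cv2.cvtColor(s,cv2.COLOR_RGB2HSV)
mr=cv2.inRange(hs,(0,150,60),(6,255,255))|cv2.inRange(hs,(175,150,60),(180,255,255))
k,l,t_,c=cv2.connectedComponentsWithStats(mr);T=arm.camera_model("side")["T"];o_=T[:3,3]
for i in range(1,k):
    if t_[i,4]>6 and 295<c[i][0]<345 and 175<c[i][1]<245:
        q=np.argwhere(l==i)[:,::-1];r=toworld("side",q,np.ones(len(q)))-o_
        for yy in(138,-138):
            X=o_+r*(((yy-(o_-O)@ey)/(r@ey))[:,None]);Y=(X-O)@B;f=cv2.fitLine(Y[:,[0,2]].astype(np.float32),2,0,.01,.01).ravel()
            f=f if f[1]>0 else -f
            a=Y[Y[:,2].argmax()];print("red",c[i].round(),t_[i,4],yy,"theta",round(float(np.arctan2(-f[0],f[1])),3),"top pt",a.round(1),"from hinge",round(float(np.arctan2(98-a[0],a[2]-105)),3),"min",Y[Y[:,2].argmin()].round(1))
E
```

```text
True t77.9 pos[536.2 -67.3  33.6] F[-0.8  0.2  4.7] gap0.64
t81.3 pos[ 300.4 -199.7  419. ] F[ 0.6  0.5 -0.2] gap1.00
top -37 [-37.7, 167.8, 55.2]
top 37 [35.7, 168.7, 56.1]
cup 290 [-15.8  -0.8  67.9]
side -37 [-36.6, 175.6, 40.7]
side 37 [37.9, 175.2, 39.6]
cup 112 [-13.2  11.1  64.8]
red [318. 184.] 11 138 theta 0.658 top pt [ 49.5 138.  278.3] from hinge 0.273 min [ 62.2 138.  258.9]
red [318. 184.] 11 -138 theta 0.658 top pt [  33.7 -138.   190.4] from hinge 0.645 min [  49.2 -138.   166.9]
red [309. 195.] 15 138 theta 0.673 top pt [ 68.6 138.  252.5] from hinge 0.197 min [ 94.4 138.  216.5]
red [309. 195.] 15 -138 theta 0.673 top pt [  56.9 -138.   159.1] from hinge 0.649 min [  88.3 -138.   115.4]
red [319. 216.] 35 138 theta 0.673 top pt [ 37.6 138.  184.1] from hinge 0.652 min [ 76.8 138.  129.9]
red [319. 216.] 35 -138 theta 0.673 top pt [  19.2 -138.    76. ] from hinge 1.924 min [  66.9 -138.    10.1]
red [305. 232.] 30 138 theta 0.681 top pt [ 83.4 138.  123.1] from hinge 0.68 min [ 93.7 138.   95. ]
red [305. 232.] 30 -138 theta 0.681 top pt [  74.9 -138.     1.8] from hinge 2.922 min [  87.4 -138.   -32.3]
```

View pics/c6.png

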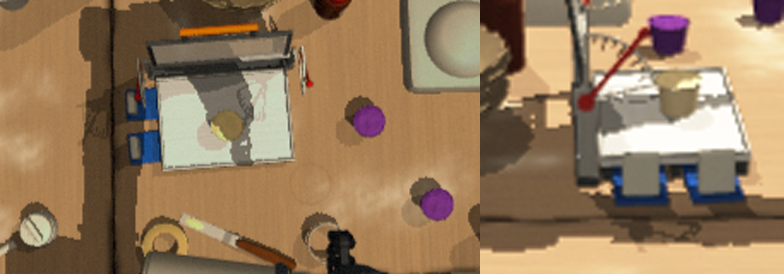

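The cup stands upright near the deck centre at crop (230,125), both plates are still home, and the pointers read about 0.665 rad. Now I'll bring the shield forward.

```bash
cat > meas.py <<'E'
from h import *
B=np.c_[ex,ey,ez]
def meas(save=None):
    p,d=cam("top");s,ds=cam("side");h=cv2.cvtColor(p,cv2.COLOR_RGB2HSV);hs=cv2.cvtColor(s,cv2.COLOR_RGB2HSV)
    m=cv2.inRange(h,(5,170,120),(18,255,255));m[:140]=0;m[255:]=0;m[:,:285]=0;m[:,375:]=0
    S=(cloud("top",d)-O)@B;q=S[m>0];print("bar top",len(q),np.median(q,0).round(1))
    # rays of bar's centre line intersected with circle r=160 about the hinge (stand x-z)
    uv=np.argwhere(m>0)[:,::-1].mean(0);T=arm.camera_model("top")["T"];o=(T[:3,3]-O)@B;r=(toworld("top",[uv],[1.])[0]-T[:3,3])@B
    k=np.linspace(1000,1700,70001)/1.;P=o+np.outer(k/np.linalg.norm(r),r)
    e=abs(np.hypot(P[:,0]-98,P[:,2]-105)-160);c=P[(e<.05)&(P[:,2]>105)];print("theta bar(top ray)",np.arctan2(98-c[:,0],c[:,2]-105).round(3)[:1])
    m=cv2.inRange(hs,(5,170,120),(18,255,255));m[:130]=0;m[225:]=0;m[:,:285]=0;m[:,365:]=0
    if m.sum():
        uv=np.argwhere(m>0)[:,::-1];T=arm.camera_model("side")["T"];o=(T[:3,3]-O)@B;R=(toworld("side",uv,np.ones(len(uv)))-T[:3,3])@B
        Q=(cloud("side",ds)-O)@B;print("bar side depth",np.median(Q[m>0],0).round(1))
        P=(o+R*((0-o[1])/R[:,1])[:,None]).mean(0);print("bar side",len(uv),P.round(1),"theta",np.arctan2(98-P[0],P[2]-105).round(3))
    if save: cv2.imwrite(f"pics/{save}.png",np.hstack([cv2.resize(p[150:270,240:400,::-1],(384,288),interpolation=cv2.INTER_CUBIC),cv2.resize(s[160:260,270:400,::-1],(374,288),interpolation=cv2.INTER_CUBIC)]))
E
python3 - <<'E'
from meas import *
D=[0,0,-1];b=bar(-0.15)
o=best(b+[0,0,100],D,ex);arm.move_straight([300,-200,420]);arm.reach(b+[0,0,100],o)
print(arm.move_straight(b+[0,0,-12],o,80,threshold=8),st());arm.grab(20);print(st())
for th in np.linspace(-.15,.665,10)[1:]:
    hit=arm.move_straight(bar(th)+[0,0,-13],o,70,threshold=30);print(round(th,2),hit,st())
    if hit:break
arm.sleep(.3);p=arm.read_state()["ee_pos"];q=(p-O)@B;print(st(),"tcp x->theta",np.arcsin((98-q[0])/160))
E
```

```text
False t84.7 pos[672.9 -59.8 251.8] F[-0.9 -0.2 -0.4] gap1.00
t85.3 pos[672.7 -59.8 251.3] F[-0.8  0.3 -0. ] gap0.13
-0.06 False t85.7 pos[658.3 -60.6 253. ] F[-0.7  1.3  6.2] gap0.13
0.03 False t86.1 pos[643.8 -61.4 253. ] F[-1.2  1.5  7.5] gap0.13
0.12 False t86.4 pos[629.3 -62.2 251.7] F[-1.7  1.7  7.8] gap0.13
0.21 False t86.8 pos[614.8 -63.1 248.9] F[-2.5  0.8  7.1] gap0.13
0.3 False t87.1 pos[600.6 -63.8 244.5] F[-2.2  0.7  6.2] gap0.13
0.39 False t87.5 pos[587.1 -64.6 239.1] F[-1.7 -0.2  2.2] gap0.13
0.48 False t87.9 pos[574.  -65.3 232.9] F[-1.2 -0.3 -0.5] gap0.13
0.57 False t88.2 pos[561.6 -65.9 225.7] F[ 0.1 -1.2 -2. ] gap0.13
0.66 False t88.6 pos[549.9 -66.6 217.5] F[-0.  -1.1 -1.9] gap0.13
t88.9 pos[550.1 -66.5 217.6] F[-0.3 -0.8 -2.2] gap0.13 tcp x->theta 0.6664987518553631
```

```bash
python3 - <<'E'
from meas import *
p=arm.read_state()["ee_pos"];o=arm.read_state()["eef_rot"]
arm.gripper_open();print(st());arm.move_straight(p+[0,0,120],o,80)
arm.reach([300,-200,420],best([300,-200,420],[0,0,-1],[1,0,0]));print(st())
meas("c7")
E
```

```text
t89.6 pos[550.2 -66.5 217.9] F[-0.6  0.8  0.4] gap1.00
t92.4 pos[ 300.8 -199.7  419.1] F[-0.4  0.3 -0.7] gap1.00
bar top 110 [ -0.7   3.5 236.4]
theta bar(top ray) [0.661]
bar side depth [  1.3  15.5 234.2]
bar side 37 [  4.3   0.  215.4] theta 0.704
```

View pics/c7.png

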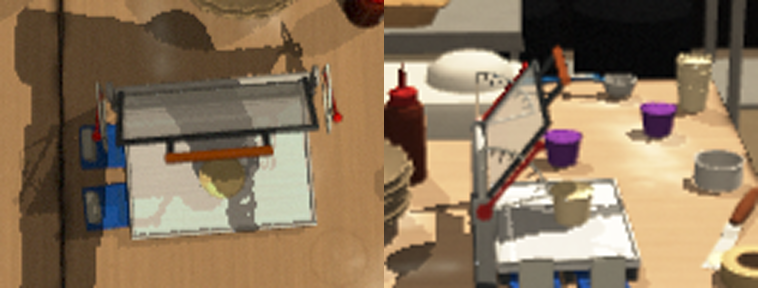

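The side view shows the near pointer lying along the shield's near frame, from (485,212) to (545,140) in the crop. I'll check this by comparing shield and pointer within the same view.

```bash
python3 - <<'E'
from meas import *
acc={}
def raycirc(n,uv,r):
    T=arm.camera_model(n)["T"];o=(T[:3,3]-O)@B;R=(toworld(n,[uv],[1.])[0]-T[:3,3])@B
    P=o+np.linspace(900,1800,90001)[:,None]*R/np.linalg.norm(R);e=abs(np.hypot(P[:,0]-98,P[:,2]-105)-r);c=P[(e<.05)&(P[:,2]>105)]
    return np.round(np.arctan2(98-c[:,0],c[:,2]-105)[:1],3), c[:1].round(0).tolist()
def line(q):
    f=cv2.fitLine(q.astype(np.float32),cv2.DIST_HUBER,0,.01,.01).ravel();f=f if f[1]>0 else -f;return round(float(np.arctan2(-f[0],f[1])),3)
for n in("top","side"):
    p,d=cam(n);h=cv2.cvtColor(p,cv2.COLOR_RGB2HSV);S=(cloud(n,d)-O)@B
    R=np.hypot(S[...,0]-98,S[...,2]-105);a=np.arctan2(98-S[...,0],S[...,2]-105)
    m=(abs(S[...,1])<114)&(R>15)&(R<165)&(abs(a-.67)<.35)&(S[...,2]>108)
    if m.sum()>20: 
        dist=(S[m][:,0]-98)*np.cos(.665)+(S[m][:,2]-105)*np.sin(.665)
        print(n,"shield pts",m.sum(),"line",line(S[m][:,[0,2]]),"median angle R>70",np.median(a[m&(R>70)]).round(3),"R>120",np.median(a[m&(R>120)]).round(3))
    red=(cv2.inRange(h,(0,150,60),(6,255,255))|cv2.inRange(h,(174,150,60),(180,255,255)))>0
    for sg in(1,-1):
        mp=red&(abs(S[...,1]*sg-140)<25)&(R>15)&(R<115)&(abs(a-.67)<.5)
        if mp.sum()>3:
            print(n,sg,"pointer",mp.sum(),"line",line(S[mp][:,[0,2]]),"median a R>50",np.median(a[mp&(R>50)]).round(3),"meanR",R[mp].mean().round())
            if n=="top": uv=np.argwhere(mp&(R>80))[:,::-1].mean(0);print("  tip",uv,raycirc(n,uv,100))
E
```

```text
top shield pts 1806 line 0.663 median angle R>70 0.647 R>120 0.649
top 1 pointer 21 line 0.644 median a R>50 0.648 meanR 90.0
  tip [279.6 205.8] (array([0.654]), [[37.0, 144.0, 184.0]])
top -1 pointer 16 line 0.687 median a R>50 0.645 meanR 98.0
  tip [379.86666667 197.53333333] (array([0.645]), [[38.0, -138.0, 185.0]])
side shield pts 573 line 0.662 median angle R>70 0.653 R>120 0.657
side 1 pointer 38 line 0.676 median a R>50 0.67 meanR 71.0
side -1 pointer 25 line 0.649 median a R>50 0.659 meanR 61.0
```

Shield and pointer agree to about 0.01 rad. I'll do a last check of the whole scene, then hand in.

```bash
python3 - <<'E'
from meas import *
arm.sleep(1.5);meas()
for n in("top","side"):
    p,d=cam(n);S=(cloud(n,d)-O)@B
    for xs in(-37,37):
        m=(abs(S[...,0]-xs)<17)&(S[...,1]>135)&(S[...,1]<215)&(S[...,2]>(45 if n=="top" else 20))&(S[...,2]<64);print(n,xs,np.median(S[m],axis=0).round(1))
    m=(abs(S[...,0])<60)&(abs(S[...,1])<80)&(S[...,2]>55)&(S[...,2]<85);print("cup",m.sum(),np.median(S[m],axis=0).round(1))
print(st());arm.close_job()
E
```

```text
bar top 105 [ -0.8   2.  236.8]
theta bar(top ray) [0.66]
bar side depth [  1.1  19.4 233.3]
bar side 37 [  2.7   0.  218.5] theta 0.699
top -37 [-37.8 168.   55.8]
top 37 [ 35.9 168.3  56.5]
cup 266 [-17.3  -0.8  68. ]
side -37 [-36.5 175.5  39.7]
side 37 [ 38.2 175.6  39.7]
cup 111 [-13.   11.2  64.5]
t94.3 pos[ 300. -200.  420.] F[-0.2  0.2  0.2] gap1.00
the job is handed in; nothing more can be done
```

The job is done and handed in at about 94 s, with the robot touching nothing. I folded the shield to its back stop and pushed both cold plates home. I then stood the only loose custard cup upright near the deck centre and brought the shield forward to the pointers. I left the syrup bottle, the purple look-alikes and the tall pale beaker alone.

- **Shield:** it read 0.65–0.66 rad against 0.645–0.676 for the pointers. It held that angle by itself, reading 0.661 at release and 0.660 in the last check before hand-in. One side-view reading disagreed, at 0.70, because only part of the bar was visible; I gave it less weight.
- **Plates:** plate B first sat about 7 mm short, even though its contact reading matched plate A's. After a 35 N push both handles agree to about 1 mm in both cameras. Their measured depth is about 3 mm over nominal, which I put down to calibration error.
- **Cup:** it was still upright on the deck in the last check.

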